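# Cull the broken rusks, then hold the tiffin's lock pin open

### The job

I am about to pack the rusks into the blue tiffin: take the two broken ones (a half piece and one with a corner missing) off the tray and put them in the glass bowl, leaving the three whole ones on the tray. Then pull the red knob on the tiffin fully up, so that its sprung pin is clear of the hole, and finish while still holding it there so that I can twist the lid off. Leave the bowl, the steel tumbler and the spoon where they are.

Things in the scene. Friction and masses are not known exactly. Their poses are not given: they have to be found in the camera images.
- tray: cream melamine tray, fixed, 270 (own x) x 330 (own y), floor 5 thick, rim 16 high and 5 thick. Origin: centre of its underside. Five rusks and a wooden spoon lie on it, the rusks at least 30 apart side to side, long sides roughly along the tray's x
- rusk_a: whole rusk, toasted-brown block with paler top, 70 long (own x) x 32 wide (own y) x 16 high, on the tray floor; must stay on the tray. Origin: centre of its underside
- rusk_b: whole rusk, toasted-brown block with paler top, 70 long (own x) x 32 wide (own y) x 16 high, on the tray floor; must stay on the tray. Origin: centre of its underside
- rusk_c: whole rusk, toasted-brown block with paler top, 70 long (own x) x 32 wide (own y) x 16 high, on the tray floor; must stay on the tray. Origin: centre of its underside
- rusk_half: broken rusk to cull, half piece: 36 long (own x) x 32 wide (own y) x 16 high, 14 g. Origin: centre of its underside
- rusk_chipped: broken rusk to cull, corner missing: outline 70 (own x) x 32 (own y) x 16 high, 14 g; it is full width (y -16..16) for x from -35 to +5 and only half width (y -16..0) from x = +5 to +35. Origin: centre of the 70 x 32 outline, underside; pinch across y at about x = -13
- bowl: open clear glass bowl, loose, about 0.45 kg, rim outer diameter 170, 60 high, wall 4. Origin: centre of its underside. It stands left or right of the tray, on the other side from the tiffin
- tumbler: steel tumbler, 72 across, 100 high, standing behind the tray; bystander. Origin: centre of its underside
- spoon: wooden spoon, 228 long, 7 high, head 42 across, lying across the far part of the tray; bystander. Origin: on its underside
- tiffin: blue insulated tiffin with white lid on a black warming base, fixed to the table (does not move), 134 diameter (base 152), lid top 120 above the table. Origin: centre of the base's underside. An ear sticks out along its own -x, with the lock plunger 85 from the axis; grip the knob with the fingers closing along the tiffin's own y, which keeps them off the lid
- knob_grip (a point): middle of the red knob on top of the tiffin's ear: upright cylinder 22 diameter, 26 high (13 above and below this point), at rest 135 above the table; steel barrel 15 diameter below it, from 119 down to a lid ear at 105. Moves with the knob
- seat_hole (a point): mouth of the seat hole in the lower ear, 90 above the table, straight below the knob. The pin reaches 8 into it at rest
- plunger (a joint): pull of the sprung plunger, m: 0 = seated, 0.008 = pin tip just out of the hole, 0.014 = fully up against its stop. Moves straight up; the spring pulls it back with about 5 N at 0 and 10.5 N at 0.014, so it snaps shut when let go
Things that resemble listed ones, but are neither listed nor needed, are in the scene too. Leave any green or purple look-alike of the rusk_half alone.

How it is judged:
By the outcome, as a careful person would: the job done as asked, in the order asked, and still so for the second after the job is handed in, while the arm keeps its last pose, push and grip.
It also fails if it takes over 61 s, if anything falls off the work surface, if the arm or the gripper's body presses on something with over 40 N, if the wrist force passes 120 N, or if a joint passes its speed limit or range.

### The arm

A 6-joint arm with a two-finger parallel gripper is mounted at the origin on the work surface. World frame = base frame: x ahead of the robot, y to its left, z up, the work surface at z = 0. Lengths are in m, angles in rad, forces in N, time in s.
With the tool pointing down it reaches from about 0.325 to 0.9 m from the base axis. Payload 6.1 kg.
Tool frame: the origin (TCP) lies midway between the tips of the shut fingers; the grasp point (between the pads) lies 19 mm behind it; z points along the fingers, y is the direction in which the jaws open and shut (so a half turn about z gives the same grasp; the last joint's range is limited). The gripper opens to 87 mm and grips with 3 to 60 N. Pads are 19 mm wide; open, the fingers measure 117 mm over their backs; the gripper's body (75 mm by 190 mm) begins 51 mm behind the grasp point.
Start: joints at [-1.361, 0.22, 1.526, -0, 1.395, -0.126], TCP at [0.206, -0.59, 0.223] pointing down, gripper open.
Joint ranges: [-2.98, 2.98], [-0.91, 2.08], [0.09, 2.57], [-1.24, 4.39], [0.2, 2.65], [-2.68, 2.68]. Speed limits (rad/s): [2.57, 2.57, 3.01, 3.14, 3.14, 3.14].

### API

Orientations are given as [roll, pitch, yaw] about the fixed x, y, z axes, in that order (R = Rz(yaw) Ry(pitch) Rx(roll)).
In Python, from station import ctrl gives the robot as it stands.
- The arm moves only by the tool jog_arm, never from a script. Its argument "increments" is a list that holds one entry, the list of rows, each a list of 5 numbers: the shift along the tool's x, y, z in mm, then the turn about the tool's z in rad, then the closure, from 0 (fully open) to 1 (shut). A call has 1 to 5 rows; each row shifts and turns the pose as measured when the row begins, along the tool's axes as they then stand; what a row does not reach is not made up. A row lasts 1/12 s, in which the tool goes at most 41.7 mm and 7.16 degrees, less where a joint would pass 70% of its speed; a pose out of reach is approached as far as the arm can. A call is refused whole if a number of a shift passes 41.7 or a number of a turn 0.125, either way. A call with a gripper value outside its range is refused whole. The fingers move at their own pace and stop on an object; "newtons" is the grip in N (left out, the last holds). Time passes only in rows, so rows that do not move let the fingers close. It gives the time, the measured TCP pose, the force and the opening at its end, in the units of the state.
- ctrl.sense(): the state, without advancing time (a new reading comes with each control period).
- ctrl.snapshot(name): name is "scene" or "top" or "wrist"; returns the picture (420x560x3 uint8, blue, green, red); there is no depth.
- ctrl.camera_params(name): a dict with "fx", "fy", "cx", "cy" (pixels), "k1" (the pictures are not rectified: a ray, as slopes to the right and down, at radius r is drawn at 1 + k1 r^2 times it, then the intrinsics apply), "rvec" (rotation vector, rad) and "tvec" (3), from world to camera coordinates, as OpenCV has them. Camera axes: x right, y down, z forward; pixel columns grow to the right and rows downward; lengths in m; the calibration is good to about 2 mm. A picture is of the moment at which its call begins: read the wrist's pose just before it. camera_params takes no time and is no camera call; for the wrist camera it gives the pose at the moment of the call.
- ctrl.hand_in(): hands the job in, once; it reports no verdict.
The state is a dict: "t": time; "joint_positions": joint angles; "dq": joint speeds; "joint_efforts": joint torques, N m; "tool_pos": TCP position; "eef_rot": TCP orientation; "wrist_force": force on the tool from outside, world axes, zero at the start; "wrist_torque": the same for the moment, N m; "finger_gap": finger opening in m.
Only numpy, scipy, OpenCV 4.12 (cv2) and the standard library are available. Lean on these libraries where they do the work, as an engineer would, in place of code of your own. Each camera call takes 0.05 s, during which the arm holds its last target. There are 200 camera calls.

## Working session

There is one attempt and no reset: what is moved stays moved. The work goes in short steps, Python scripts to look and compute and a tool call to move; the robot and the scene stay as the last step left them, time stands still between calls to the robot, and variables do not carry over. Pictures are saved under pics/ and viewed, on a budget of 10 in all, crops included, one or two more only if the job needs it, and the job is handed in when it is done.

Besides the shell and the picture viewer there is one more tool, called after ">>>" as name(argument=value, ...), one argument or row to a line, values as JSON. jog_arm: Moves the arm, as the interface text tells. Its arguments: {"type":"object","properties":{"increments":{"type":"array"},"newtons":{"type":"number"}},"required":["increments"]}

```bash
ls; mkdir -p pics
cat > h.py <<'E'
import numpy as np, cv2
from station import ctrl
def snap(n,f=None):
    p=ctrl.camera_params(n); im=np.array(ctrl.snapshot(n))
    if f: cv2.imwrite('pics/'+f+'.png',im)
    return im,p
def ray(p,uv):
    s=np.array([(uv[0]-p['cx'])/p['fx'],(uv[1]-p['cy'])/p['fy']]); d=s.copy()
    for _ in range(30): d=s/(1+p['k1']*(d@d))
    R=cv2.Rodrigues(np.array(p['rvec'],float))[0]; t=np.array(p['tvec'],float).ravel()
    return -R.T@t, R.T@np.array([d[0],d[1],1.])
def onz(p,uv,z):
    o,d=ray(p,uv); return o+d*(z-o[2])/d[2]
def proj(p,X):
    R=cv2.Rodrigues(np.array(p['rvec'],float))[0]; c=R@np.array(X,float)+np.array(p['tvec'],float).ravel()
    s=c[:2]/c[2]; s=s*(1+p['k1']*(s@s)); return np.array([s[0]*p['fx']+p['cx'],s[1]*p['fy']+p['cy']])
E
python3 - <<'E'
from h import *
a,p=snap('top','top0'); b,q=snap('scene','scene0')
for c in(p,q): print(c, ray(c,(280,210))[0].round(3))
print(ctrl.sense())
E
```

```text
pics
{'fx': 511.62089279633994, 'fy': 511.62089279633994, 'cx': 274.72505753407273, 'cy': 207.89696681234463, 'k1': -0.04345805988149965, 'rvec': array([ 2.16811894, -2.04081518,  0.21591327]), 'tvec': array([-0.01545592,  0.59882575,  1.22105047])} [0.328 0.002 1.32 ]
{'fx': 427.2745123493719, 'fy': 427.2745123493719, 'cx': 279.9382139170501, 'cy': 209.62310773286453, 'k1': 0.018706557082611208, 'rvec': array([ 2.23870988,  1.32601766, -0.38917346]), 'tvec': array([-0.30893214, -0.36830374,  1.3264542 ])} [ 1.058 -0.242  0.902]
{'t': 0.1, 'joint_positions': array([-1.36111286e+00,  2.21177819e-01,  1.52749948e+00,  1.04450719e-05,
        1.39471269e+00, -1.26087151e-01]), 'dq': array([-0.00064445, -0.00015114, -0.00130158, -0.00045935, -0.00064482,
        0.00210854]), 'joint_efforts': array([ 1.51870558e-03, -4.95945311e+01, -3.88519406e+01,  7.01382780e-02,
        5.14466618e-02, -4.67505868e-05]), 'tool_pos': array([ 0.20582397, -0.58953674,  0.22152626]), 'eef_rot': array([-3.13981088e+00, -2.36219776e-04,  3.35768572e-01]), 'wrist_force': array([-0.30026662, -0.61436046, -0.28996459]), 'wrist_torque': array([ 0.03298042, -0.01032634,  0.00931721]), 'finger_gap': 0.08726836889840282}
```

View pics/top0.png

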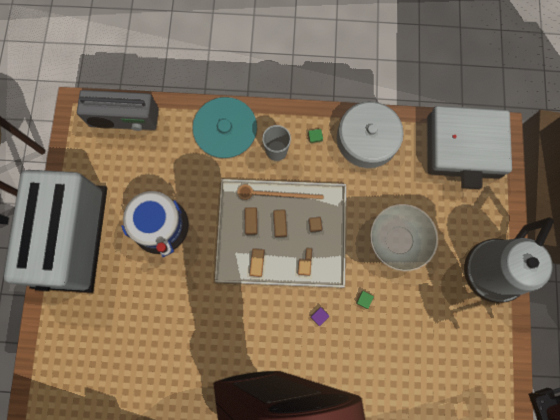

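View pics/scene0.png

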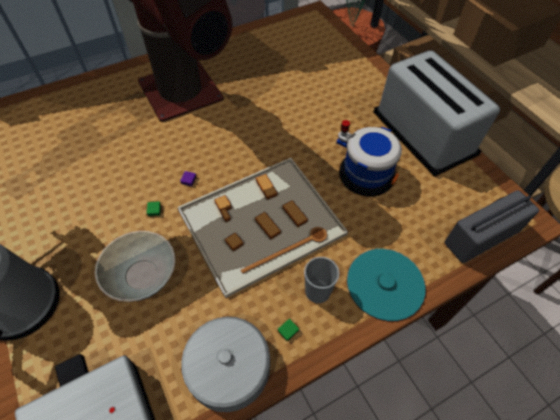

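The top view has the half rusk at about (315,225) and the chipped one at (306,262). The bowl is at (404,238) and the red knob at (162,246). Next I measure these positions.

Run:
```python
from h import *
a=cv2.imread('pics/top0.png'); b=cv2.imread('pics/scene0.png')
p=ctrl.camera_params('top'); q=ctrl.camera_params('scene')
h=cv2.cvtColor(a,cv2.COLOR_BGR2HSV)
m=((h[...,0]<22)&(h[...,1]>85)).astype(np.uint8)*255
roi=np.zeros_like(m); roi[200:282,224:342]=255; m&=roi
cs,_=cv2.findContours(m,cv2.RETR_EXTERNAL,cv2.CHAIN_APPROX_NONE)
for c in cs:
    if cv2.contourArea(c)<50: continue
    w=np.array([onz(p,u[0],.018)[:2] for u in c],np.float32)*1000
    r=cv2.minAreaRect(w); print(cv2.boundingRect(c),np.round(r[0]),np.round(r[1]),round(r[2],1),'area',cv2.contourArea(w))
def red(im,box):
    h=cv2.cvtColor(im,cv2.COLOR_BGR2HSV); m=(((h[...,0]<8)|(h[...,0]>172))&(h[...,1]>150)&(h[...,2]>60))
    x0,x1,y0,y1=box; k=np.zeros_like(m);k[y0:y1,x0:x1]=m[y0:y1,x0:x1]
    ys,xs=np.nonzero(k); print('red',len(xs),xs.min(),xs.max(),ys.min(),ys.max()); return xs.mean(),ys.mean()
u=red(a,(145,180,230,262)); v=red(b,(335,358,112,140))
o1,d1=ray(p,u);o2,d2=ray(q,v)
s=np.linalg.lstsq(np.c_[d1,-d2],o2-o1,rcond=None)[0]
print('knob',o1+d1*s[0],o2+d2*s[1],'top plane',onz(p,u,.144))
print('bowl',onz(p,(404.5,238),.06),onz(p,(371,238),.06),onz(p,(438,238),.06),onz(p,(404,206),.06),onz(p,(404,270),.06))
# tiffin lid centre: blue/white disc
print('lid centre guess',onz(p,(152,218),.12))
big=cv2.resize(a[170:300,110:450],None,fx=2.35,fy=2.35,interpolation=cv2.INTER_CUBIC)
crop=cv2.resize(a[185:285,215:350],(540,400),interpolation=cv2.INTER_CUBIC)
kb=cv2.resize(a[180:265,110:195],(400,400),interpolation=cv2.INTER_CUBIC)
sk=cv2.resize(b[110:200,325:415],(400,400),interpolation=cv2.INTER_CUBIC)
out=np.zeros((600,800,3),np.uint8); out[:300,:405]=cv2.resize(crop,(405,300)); out[:300,410:710]=cv2.resize(kb,(300,300)); out[300:,:300]=cv2.resize(sk,(300,300))
out[300:,310:610]=cv2.resize(a[195:280,362:447],(300,300),interpolation=cv2.INTER_CUBIC)
cv2.imwrite('pics/c1.png',out)
```

```text
(250, 249, 15, 28) [465.  59.] [32. 70.] 87.4 area 1964.4403750392376
(298, 248, 14, 28) [475. -63.] [32. 69.] 89.1 area 1471.6022958651301
(309, 217, 13, 15) [572. -86.] [35. 31.] 10.7 area 958.9383862118702
(274, 210, 13, 27) [570.   5.] [68. 31.] 3.5 area 1949.6478876508754
(245, 208, 12, 27) [570.  82.] [69. 29.] 3.9 area 1912.323737458093
red 67 157 165 243 251
red 44 342 349 120 126
knob [0.47229289 0.27709335 0.14553367] [0.47142708 0.27536437 0.14502191] top plane [0.47248159 0.27745281 0.144     ]
bowl [ 0.54234325 -0.30690793  0.06      ] [ 0.53738167 -0.22323539  0.06      ] [ 0.54729605 -0.39092651  0.06      ] [ 0.62409433 -0.30501695  0.06      ] [ 0.46253546 -0.30639008  0.06      ]
lid centre guess [0.54414242 0.31200833 0.12      ]
```

View pics/c1.png

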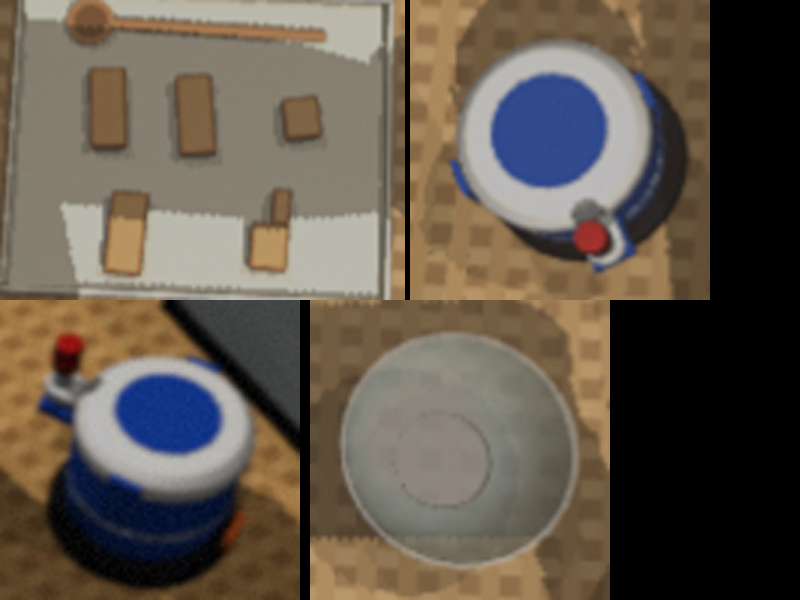

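The crops show five rusks: the half piece rotated about 10°, and the chipped one with its narrow end toward +x and −y. The knob is at the tiffin's lower right. I'll write a small planner that works out the rows for me.

```bash
cat >> h.py <<'E'
def plan(tgt,yaw,g,step=38,turn=.1,dg=0):
    s=ctrl.sense(); P=np.array(s['tool_pos'])*1000; ps=s['eef_rot'][2]
    D=np.array(tgt,float)-P; dy=(yaw-ps+np.pi)%(2*np.pi)-np.pi
    n=int(max(np.ceil(np.linalg.norm(D)/step),np.ceil(abs(dy)/turn),1))
    m=max(1,int(np.ceil(abs(dy)/turn)))
    print('at',P.round(1),'yaw',round(ps,3),'gap',round(s['finger_gap'],4),'F',np.round(s['wrist_force'],1),'t',round(s['t'],2),'j6',round(s['joint_positions'][5],2))
    for i in range(n):
        c,k=np.cos(ps),np.sin(ps); d=D/n; t=dy/m if i<m else 0
        print([round(c*d[0]+k*d[1],1),round(k*d[0]-c*d[1],1),round(-d[2],1),round(-t,3),g],end=',' if (i+1)%5 else '\n'); ps+=t
    print()
E
python3 - <<'E'
from h import *
plan((462,-63,120),-.03,.4)
p=ctrl.camera_params('top')
for u in [(219,233),(345,233),(276,143)]: print(onz(p,u,.016))
E
```

```text
at [ 205.8 -589.5  221.5] yaw 0.336 gap 0.0873 F [-0.3 -0.6 -0.3] t 0.1 j6 -0.13
[np.float64(26.0), np.float64(-25.8), np.float64(6.3), np.float64(0.091), 0.4],[np.float64(23.5), np.float64(-28.1), np.float64(6.3), np.float64(0.091), 0.4],[np.float64(20.8), np.float64(-30.1), np.float64(6.3), np.float64(0.091), 0.4],[np.float64(18.0), np.float64(-31.9), np.float64(6.3), np.float64(0.091), 0.4],[np.float64(15.0), np.float64(-33.4), np.float64(6.3), 0, 0.4]
[np.float64(15.0), np.float64(-33.4), np.float64(6.3), 0, 0.4],[np.float64(15.0), np.float64(-33.4), np.float64(6.3), 0, 0.4],[np.float64(15.0), np.float64(-33.4), np.float64(6.3), 0, 0.4],[np.float64(15.0), np.float64(-33.4), np.float64(6.3), 0, 0.4],[np.float64(15.0), np.float64(-33.4), np.float64(6.3), 0, 0.4]
[np.float64(15.0), np.float64(-33.4), np.float64(6.3), 0, 0.4],[np.float64(15.0), np.float64(-33.4), np.float64(6.3), 0, 0.4],[np.float64(15.0), np.float64(-33.4), np.float64(6.3), 0, 0.4],[np.float64(15.0), np.float64(-33.4), np.float64(6.3), 0, 0.4],[np.float64(15.0), np.float64(-33.4), np.float64(6.3), 0, 0.4]
[np.float64(15.0), np.float64(-33.4), np.float64(6.3), 0, 0.4],
[0.53414374 0.16110655 0.016     ]
[ 0.55374929 -0.1636482   0.016     ]
[0.7870319  0.02887584 0.016     ]
```

>>> jog_arm(
  increments=[
    [[26,-26,6,0.09,0.4],[23.5,-28,6,0.09,0.4],[21,-30,6,0.09,0.4],[18,-32,6,0.09,0.4],[15,-33.5,6,0,0.4]],
  ],
  newtons=15,
)

```text
t: 0.52
tool_pos: [0.2844, -0.4246, 0.1879]
eef_rot: [-3.14, 0.002, -0.052]
wrist_force: [0.9, 0.6, 0.9]
finger_gap: 0.0615
```

>>> jog_arm(
  increments=[
    [[15,-33.5,6,0,0.4],[15,-33.5,6,0,0.4],[15,-33.5,6,0,0.4],[15,-33.5,6,0,0.4],[15,-33.5,6,0,0.4]],
  ],
)

```text
t: 0.93
tool_pos: [0.369, -0.2516, 0.1546]
eef_rot: [-3.138, 0.004, -0.055]
wrist_force: [1.4, -0.1, -0.1]
finger_gap: 0.0526
```

>>> jog_arm(
  increments=[
    [[15,-33.5,6,0,0.4],[15,-33.5,6,0,0.4],[15,-33.5,6,0,0.4],[15,-33.5,6,0,0.4],[0,0,0,0,0.4]],
  ],
)

```text
t: 1.35
tool_pos: [0.4379, -0.1077, 0.1277]
eef_rot: [-3.135, 0.005, -0.051]
wrist_force: [0.0, 0.8, 0.6]
finger_gap: 0.0521
```

```bash
sed -i 's/print(\[round(c/print(*[f"{v:g}" for v in [round(c/; s/round(-t,3),g\],end=.,. if/round(-t,3),g]],sep=",",end=" | " if/' h.py; python3 -c "
from h import *
plan((462,-63,120),-.03,.4)"
```

```text
at [ 437.9 -107.7  127.7] yaw -0.051 gap 0.0521 F [0.  0.8 0.6] t 1.35 j6 1.2
10.9,-22.9,3.8,-0.021,0.4 | 11.4,-22.7,3.8,0,0.4 |
```

>>> jog_arm(
  increments=[
    [[11,-23,4,-0.02,0.4],[11,-23,4,0,0.4],[0,0,0,0,0.4],[0,0,0,0,0.4]],
  ],
)

```text
t: 1.68
tool_pos: [0.4616, -0.0583, 0.1181]
eef_rot: [-3.135, 0.008, -0.024]
wrist_force: [-0.0, 0.6, 0.6]
finger_gap: 0.052
```

```bash
python3 -c "
from h import *
a,p=snap('wrist','w1')
plan((462,-63,10),-.03,.4)
for X in [(.462,-.063,.021),(.572,-.086,.021),(.475,-.063,.021)]: print(proj(p,X))
print(ray(p,(280,210))[0])
"
```

```text
at [461.4 -58.5 118.1] yaw -0.025 gap 0.0525 F [-0.8 -0.1  0.9] t 1.73 j6 1.29
0.2,1.5,36,0.005,0.4 | 0.2,1.5,36,0,0.4 | 0.2,1.5,36,0,0.4 | 
[286.22183711 206.04130641]
[312.74333328  73.96163537]
[285.96176946 192.3134347 ]
[ 0.54857392 -0.06142776  0.27984714]
```

View pics/w1.png

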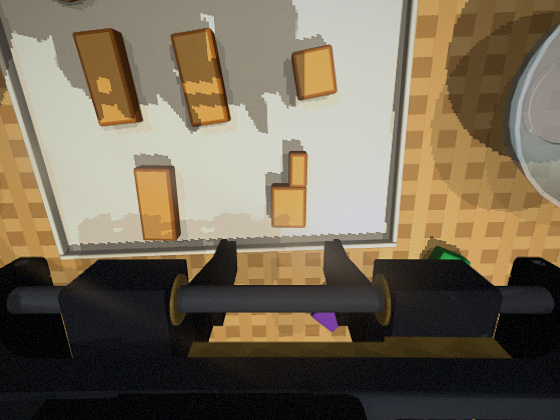

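The wrist view shows the chipped rusk's wide part at (272–306, 185–227) and its narrow end up to row 152. The half is at about (315,72). I'll refine both positions from the corners.

```bash
python3 -c "
from h import *
# params of the same pose (arm still)
p=ctrl.camera_params('wrist')
for u in [(272,185),(272,226),(305,226),(306,152),(289,152),(289,185)]: print('chip',(onz(p,u,.021)*1000).round(1))
q=[(onz(p,u,.021)*1000) for u in [(293,51),(331,46),(336,91),(302,97)]]
print('half',np.round(q,1),np.mean(q,0))
"
```

```text
chip [481.9 -50.9  21. ]
chip [442.5 -49.5  21. ]
chip [441.9 -80.3  21. ]
chip [510.4 -81.1  21. ]
chip [510.8 -66.5  21. ]
chip [481.6 -66.   21. ]
half [[ 588.5  -70.8   21. ]
 [ 591.2 -100.1   21. ]
 [ 558.7 -105.1   21. ]
 [ 554.9  -77.7   21. ]] [573.32616335 -88.42229731  21.        ]
```

>>> jog_arm(
  increments=[
    [[1,3,35,0,0.4],[0.5,2.5,35,0,0.4],[0.5,1.5,24,0,0.4],[0,0,10,0,0.4],[0,0,0,0,0.4]],
  ],
)

```text
t: 2.15
tool_pos: [0.4643, -0.0712, 0.0137]
eef_rot: [-3.138, 0.001, -0.029]
wrist_force: [0.0, -0.4, -0.6]
finger_gap: 0.0521
```

```bash
python3 -c "
from h import *
plan((463,-65.5,8),-.02,.4)"
```

```text
at [464.3 -71.2  13.7] yaw -0.029 gap 0.0521 F [ 0.  -0.4 -0.6] t 2.15 j6 1.27
-1.5,-5.7,5.7,-0.009,0.4 |
```

>>> jog_arm(
  increments=[
    [[-1,-5.5,5,0,0.4],[0,0,0,0,0.4],[0,0,0,0,0.9],[0,0,0,0,0.9],[0,0,0,0,0.9]],
  ],
  newtons=12,
)

```text
t: 2.57
tool_pos: [0.4642, -0.0683, 0.011]
eef_rot: [-3.139, -0.002, -0.033]
wrist_force: [0.1, -1.0, 0.3]
finger_gap: 0.0393
```

>>> jog_arm(
  increments=[
    [[0,0,0,0,0.9],[0,0,0,0,0.9],[0,0,0,0,0.9]],
  ],
)

```text
t: 2.82
tool_pos: [0.466, -0.0688, 0.0132]
eef_rot: [-3.14, -0.006, -0.032]
wrist_force: [1.0, -0.0, -0.3]
finger_gap: 0.0317
```

```bash
python3 -c "
from h import *
plan((463,-65.5,8),-.02,.9)"
```

```text
at [466.  -68.8  13.2] yaw -0.032 gap 0.0317 F [ 1.  -0.  -0.3] t 2.82 j6 1.28
-3.1,-3.2,5.2,-0.012,0.9 |
```

>>> jog_arm(
  increments=[
    [[0,0,-20,0,0.9],[0,0,-35,0,0.9],[0,0,-38,0,0.9],[0,0,-25,0,0.9],[0,0,0,0,0.9]],
  ],
)

```text
t: 3.23
tool_pos: [0.463, -0.0678, 0.1342]
eef_rot: [-3.139, -0.0, -0.032]
wrist_force: [1.2, -0.5, -0.2]
finger_gap: 0.0318
```

```bash
python3 -c "
from h import *
plan((529,-307,125),-.02,.9)"
```

```text
at [463.  -67.8 134.2] yaw -0.032 gap 0.0318 F [ 1.2 -0.5 -0.2] t 3.23 j6 1.29
10.5,33.9,1.3,-0.012,0.9 | 10.1,34,1.3,0,0.9 | 10.1,34,1.3,0,0.9 | 10.1,34,1.3,0,0.9 | 10.1,34,1.3,0,0.9
10.1,34,1.3,0,0.9 | 10.1,34,1.3,0,0.9 |
```

>>> jog_arm(
  increments=[
    [[10,34,1,0,0.9],[10,34,1,0,0.9],[10,34,1,0,0.9],[10,34,1,0,0.9],[10,34,1,0,0.9]],
  ],
)

```text
t: 3.65
tool_pos: [0.5108, -0.2386, 0.1307]
eef_rot: [-3.138, -0.007, -0.02]
wrist_force: [1.0, -0.1, -0.5]
finger_gap: 0.0321
```

>>> jog_arm(
  increments=[
    [[10,34,1,0,0.9],[10,34,1,0,0.9],[0,0,0,0,0.9],[0,0,0,0,0.9]],
  ],
)

```text
t: 3.98
tool_pos: [0.5294, -0.3169, 0.1243]
eef_rot: [-3.139, -0.005, -0.026]
wrist_force: [-0.1, 0.2, -0.4]
finger_gap: 0.0321
```

```bash
python3 -c "
from h import *
a,p=snap('wrist','w2')
plan((529,-307,36),-.02,.9)
"
```

```text
at [ 529.2 -316.8  124.2] yaw -0.025 gap 0.0315 F [-0.3 -0.9  0.1] t 4.03 j6 0.92
-0.1,-3.3,29.4,-0.005,0.9 | -0.1,-3.3,29.4,0,0.9 | -0.1,-3.3,29.4,0,0.9 |
```

View pics/w2.png

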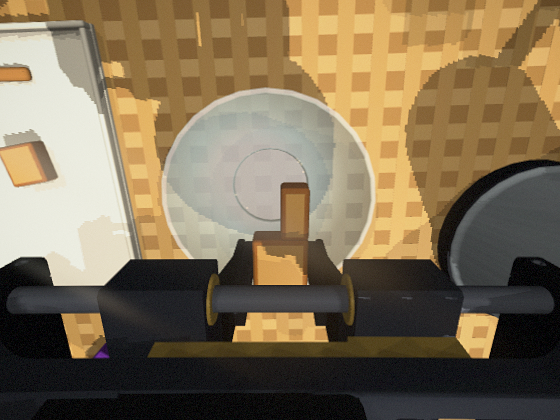

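The rusk is held over the bowl. The bowl's rim spans columns 163–375 and its top is at row 89. I'll check the bowl centre.

```bash
python3 -c "
from h import *
p=ctrl.camera_params('wrist')
for u in [(163,190),(375,190),(266,89)]: print(onz(p,u,.06)*1000)
"
```

```text
[ 556.91449378 -225.61895675   60.        ]
[ 552.76148737 -391.27950708   60.        ]
[ 628.64651707 -309.09859974   60.        ]
```

>>> jog_arm(
  increments=[
    [[1,-3,30,0,0.9],[1,-3,30,0,0.9],[0,-2,22,0,0.9],[0,0,4,0,0.9],[0,0,0,0,0.9]],
  ],
)

```text
t: 4.45
tool_pos: [0.5324, -0.3041, 0.0367]
eef_rot: [-3.14, -0.007, -0.022]
wrist_force: [0.7, 0.6, 0.0]
finger_gap: 0.0322
```

```bash
python3 -c "
from h import *
plan((531,-308,32),-.02,.9)
"
```

```text
at [ 532.4 -304.1   36.7] yaw -0.022 gap 0.0322 F [0.7 0.6 0. ] t 4.45 j6 0.94
-1.3,4,4.7,-0.002,0.9 |
```

>>> jog_arm(
  increments=[
    [[0,3,4,0,0.9],[0,0,0,0,0.9],[0,0,0,0,0.45],[0,0,0,0,0.45],[0,0,0,0,0.45]],
  ],
)

```text
t: 4.87
tool_pos: [0.5347, -0.3071, 0.0377]
eef_rot: [3.139, -0.012, -0.019]
wrist_force: [0.9, -0.8, -0.5]
finger_gap: 0.0437
```

>>> jog_arm(
  increments=[
    [[0,0,-15,0,0.45],[0,0,-35,0,0.45],[0,0,-38,0,0.45],[0,0,-10,0,0.4],[0,0,0,0,0.4]],
  ],
)

```text
t: 5.28
tool_pos: [0.5336, -0.3076, 0.1415]
eef_rot: [3.138, -0.013, -0.02]
wrist_force: [-0.2, 0.1, -0.1]
finger_gap: 0.051
```

```bash
python3 -c "
from h import *
plan((573,-88,115),.15,.4)
"
```

```text
at [ 533.6 -307.6  141.5] yaw -0.02 gap 0.051 F [-0.2  0.1 -0.1] t 5.28 j6 0.94
5.8,-36.7,4.4,-0.085,0.4 | 8.9,-36.1,4.4,-0.085,0.4 | 12,-35.2,4.4,0,0.4 | 12,-35.2,4.4,0,0.4 | 12,-35.2,4.4,0,0.4
12,-35.2,4.4,0,0.4 |
```

>>> jog_arm(
  increments=[
    [[6,-36.5,4,-0.085,0.4],[9,-36,4,-0.085,0.4],[12,-35,4,0,0.4],[12,-35,4,0,0.4],[12,-35,4,0,0.4]],
  ],
)

```text
t: 5.7
tool_pos: [0.5692, -0.1305, 0.1225]
eef_rot: [3.126, -0.02, 0.145]
wrist_force: [-0.3, -0.4, -0.8]
finger_gap: 0.0523
```

>>> jog_arm(
  increments=[
    [[10,-32,4,0,0.4],[0,0,0,0,0.4],[0,0,0,0,0.4]],
  ],
)

```text
t: 5.95
tool_pos: [0.5735, -0.0879, 0.1141]
eef_rot: [3.13, -0.017, 0.152]
wrist_force: [0.7, 0.2, -0.0]
finger_gap: 0.0523
```

```bash
python3 -c "
from h import *
plan((573,-88,15),.15,.4)
"
```

```text
at [573.5 -87.9 114.1] yaw 0.152 gap 0.0523 F [ 0.7  0.2 -0. ] t 5.95 j6 1.13
-0.2,0,33,0.002,0.4 | -0.2,0,33,0,0.4 | -0.2,0,33,0,0.4 |
```

>>> jog_arm(
  increments=[
    [[0,0,33,0,0.4],[0,0,33,0,0.4],[0,0,28,0,0.4],[0,0,6,0,0.4],[0,0,0,0,0.4]],
  ],
)

```text
t: 6.37
tool_pos: [0.5772, -0.092, 0.0116]
eef_rot: [3.127, -0.022, 0.152]
wrist_force: [0.5, -0.4, 0.5]
finger_gap: 0.0521
```

```bash
python3 -c "
from h import *
plan((573,-88,9),.15,.4)
"
```

```text
at [577.2 -92.   11.6] yaw 0.152 gap 0.0521 F [ 0.5 -0.4  0.5] t 6.37 j6 1.13
-3.5,-4.6,2.6,0.002,0.4 |
```

>>> jog_arm(
  increments=[
    [[-3.5,-4.5,3,0,0.4],[0,0,0,0,0.9],[0,0,0,0,0.9],[0,0,0,0,0.9],[0,0,0,0,0.9]],
  ],
)

```text
t: 6.78
tool_pos: [0.5751, -0.0906, 0.0129]
eef_rot: [3.124, -0.026, 0.149]
wrist_force: [0.5, -0.2, -0.2]
finger_gap: 0.0332
```

>>> jog_arm(
  increments=[
    [[0,0,0,0,0.9],[0,0,0,0,0.9],[0,0,-20,0,0.9],[0,0,-35,0,0.9],[0,0,-36,0,0.9]],
  ],
)

```text
t: 7.2
tool_pos: [0.5677, -0.088, 0.1002]
eef_rot: [3.129, -0.015, 0.149]
wrist_force: [1.3, 0.3, 0.3]
finger_gap: 0.0321
```

>>> jog_arm(
  increments=[
    [[0,0,-30,0,0.9],[0,0,0,0,0.9]],
  ],
)

```text
t: 7.37
tool_pos: [0.5712, -0.0887, 0.1397]
eef_rot: [3.125, -0.026, 0.15]
wrist_force: [1.4, -0.8, 0.1]
finger_gap: 0.0316
```

```bash
python3 -c "
from h import *
plan((543,-305,125),.15,.9)
"
```

```text
at [571.2 -88.7 139.7] yaw 0.15 gap 0.0316 F [ 1.4 -0.8  0.1] t 7.37 j6 1.14
-10,34.9,2.5,-0,0.9 | -10,34.9,2.5,0,0.9 | -10,34.9,2.5,0,0.9 | -10,34.9,2.5,0,0.9 | -10,34.9,2.5,0,0.9
-10,34.9,2.5,0,0.9 |
```

>>> jog_arm(
  increments=[
    [[-10,35,2,0,0.9],[-10,35,2,0,0.9],[-10,35,2,0,0.9],[-10,35,2,0,0.9],[-10,35,2,0,0.9]],
  ],
)

```text
t: 7.78
tool_pos: [0.5537, -0.2684, 0.138]
eef_rot: [3.12, -0.038, 0.164]
wrist_force: [1.3, 0.3, 0.1]
finger_gap: 0.0316
```

>>> jog_arm(
  increments=[
    [[-9,32,2,0,0.9],[0,0,0,0,0.9],[0,0,0,0,0.9]],
  ],
)

```text
t: 8.03
tool_pos: [0.5481, -0.3109, 0.1361]
eef_rot: [3.116, -0.039, 0.157]
wrist_force: [-0.0, 0.3, -0.3]
finger_gap: 0.032
```

```bash
python3 -c "
from h import *
snap('wrist','w3')
plan((543,-308,52),.15,.9)
"
```

```text
at [ 548.1 -310.9  136.2] yaw 0.157 gap 0.0318 F [-0.4 -1.1 -0.6] t 8.08 j6 0.76
-1.5,-1.2,28.1,0.007,0.9 | -1.5,-1.2,28.1,0,0.9 | -1.5,-1.2,28.1,0,0.9 |
```

View pics/w3.png

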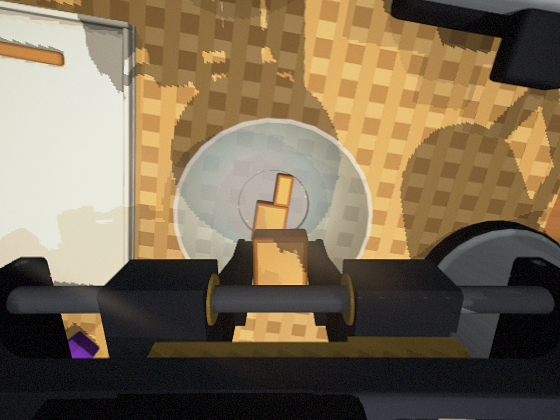

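The chipped rusk lies flat in the bowl at about (273,205), and the half is held above it. I'll lower it and release.

>>> jog_arm(
  increments=[
    [[-2,-2,29,0,0.9],[-2,-2,29,0,0.9],[-2,-1,22,0,0.9],[0,0,4,0,0.9],[0,0,0,0,0.9]],
  ],
)

```text
t: 8.5
tool_pos: [0.5483, -0.3046, 0.0521]
eef_rot: [3.113, -0.043, 0.162]
wrist_force: [0.1, 0.9, 0.3]
finger_gap: 0.0319
```

>>> jog_arm(
  increments=[
    [[0,0,0,0,0.5],[0,0,0,0,0.5],[0,0,0,0,0.5],[0,0,0,0,0.5],[0,0,-20,0,0.5]],
  ],
)

```text
t: 8.92
tool_pos: [0.5483, -0.3014, 0.0736]
eef_rot: [3.114, -0.043, 0.166]
wrist_force: [-0.3, 0.7, -0.0]
finger_gap: 0.0432
```

>>> jog_arm(
  increments=[
    [[0,0,-38,0,0.5],[0,0,-38,0,0.5],[0,0,-38,0,0.45],[0,0,-38,0,0.45],[0,0,0,0,0.45]],
  ],
)

```text
t: 9.33
tool_pos: [0.5422, -0.2991, 0.2391]
eef_rot: [3.108, -0.048, 0.166]
wrist_force: [0.3, -0.8, 1.9]
finger_gap: 0.0472
```

```bash
python3 -c "
from h import *
snap('wrist','w4')
plan((472,274,215),.5,.45)
"
```

```text
at [ 541.5 -298.5  236.1] yaw 0.165 gap 0.0475 F [ 0.2  0.6 -0.1] t 9.38 j6 0.77
1.6,-36,1.3,-0.084,0.45 | 4.6,-35.8,1.3,-0.084,0.45 | 7.6,-35.2,1.3,-0.084,0.45 | 10.5,-34.5,1.3,-0.084,0.45 | 13.3,-33.5,1.3,0,0.45
13.3,-33.5,1.3,0,0.45 | 13.3,-33.5,1.3,0,0.45 | 13.3,-33.5,1.3,0,0.45 | 13.3,-33.5,1.3,0,0.45 | 13.3,-33.5,1.3,0,0.45
13.3,-33.5,1.3,0,0.45 | 13.3,-33.5,1.3,0,0.45 | 13.3,-33.5,1.3,0,0.45 | 13.3,-33.5,1.3,0,0.45 | 13.3,-33.5,1.3,0,0.45
13.3,-33.5,1.3,0,0.45 |
```

View pics/w4.png

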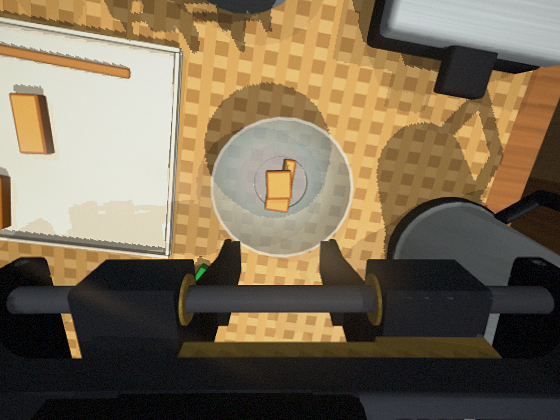

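Both broken rusks are stacked in the bowl at about (280,187). Now I head for the knob.

>>> jog_arm(
  increments=[
    [[2,-36,1,-0.085,0.45],[5,-36,1,-0.085,0.45],[8,-35,1,-0.085,0.45],[11,-34,1,-0.085,0.45],[13,-33.5,1,0,0.45]],
  ],
)

```text
t: 9.8
tool_pos: [0.5213, -0.1227, 0.227]
eef_rot: [3.086, -0.035, 0.511]
wrist_force: [0.4, 1.6, -1.1]
finger_gap: 0.0476
```

>>> jog_arm(
  increments=[
    [[13,-33.5,1,0,0.45],[13,-33.5,1,0,0.45],[13,-33.5,1,0,0.45],[13,-33.5,1,0,0.45],[13,-33.5,1,0,0.45]],
  ],
)

```text
t: 10.22
tool_pos: [0.4932, 0.0628, 0.213]
eef_rot: [3.086, -0.036, 0.509]
wrist_force: [0.2, -0.2, 0.5]
finger_gap: 0.0477
```

```bash
python3 -c "
from h import *
plan((455,240,220),.5,.45)
"
```

```text
at [493.2  62.8 213. ] yaw 0.509 gap 0.0477 F [ 0.2 -0.2  0.5] t 10.22 j6 1.06
10.6,-34.7,-1.4,0.009,0.45 | 10.3,-34.8,-1.4,0,0.45 | 10.3,-34.8,-1.4,0,0.45 | 10.3,-34.8,-1.4,0,0.45 | 10.3,-34.8,-1.4,0,0.45
```

>>> jog_arm(
  increments=[
    [[1,-35,-1,0,0.45],[1,-35,-1,0,0.45],[1,-35,-1,0,0.45],[1,-35,-1,0,0.45],[1,-35,-1,0,0.45]],
  ],
)

```text
t: 10.63
tool_pos: [0.4079, 0.2257, 0.2064]
eef_rot: [3.086, -0.038, 0.509]
wrist_force: [1.3, -0.3, 0.2]
finger_gap: 0.048
```

```bash
python3 -c "
from h import *
plan((437,255,215),.5,.45)
p=ctrl.camera_params('wrist')
im,_=snap('wrist','w5')
h=cv2.cvtColor(im,cv2.COLOR_BGR2HSV); m=(((h[...,0]<6)|(h[...,0]>174))&(h[...,1]>160)&(h[...,2]>60)).astype(np.uint8)
n,l,st,ce=cv2.connectedComponentsWithStats(m)
for i in range(1,n):
  if st[i,4]>100: print(st[i],ce[i],onz(p,ce[i],.148))
print(proj(p,(.472,.277,.148)))
"
```

```text
at [407.9 225.7 206.4] yaw 0.509 gap 0.048 F [ 1.3 -0.3  0.2] t 10.63 j6 1.45
19.8,-5.7,-4.3,0.009,0.45 | 19.8,-5.9,-4.3,0,0.45 | 
[241 104  21  29 425] [251.66117647 118.21647059] [0.47109194 0.27955343 0.148     ]
[255.42880524 118.86718671]
```

View pics/w5.png

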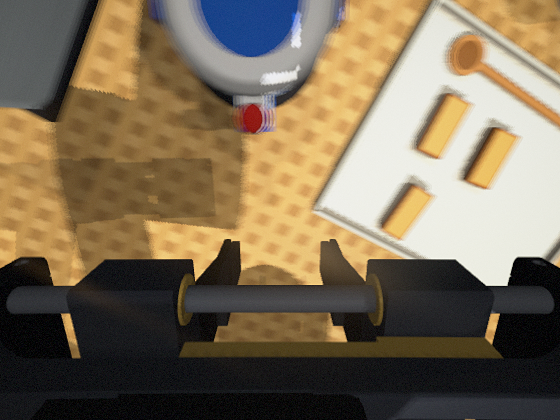

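The picture is blurred because the arm was still moving. The knob at about (252,118) lies straight below the lid centre, so the yaw is right, and the three whole rusks are still on the tray. I'll move closer and remeasure at rest.

>>> jog_arm(
  increments=[
    [[20,-8,-5,0,0.4],[14,-5,-5,0,0.4],[0,0,0,0,0.4],[0,0,0,0,0.4]],
  ],
)

```text
t: 11.02
tool_pos: [0.4234, 0.2635, 0.2147]
eef_rot: [3.092, -0.035, 0.522]
wrist_force: [-0.4, -1.3, 0.1]
finger_gap: 0.0518
```

```bash
cat >> h.py <<'E'
def knob(f):
    im,p=snap('wrist',f)
    h=cv2.cvtColor(im,cv2.COLOR_BGR2HSV); m=(((h[...,0]<6)|(h[...,0]>174))&(h[...,1]>160)&(h[...,2]>40)).astype(np.uint8)
    n,l,st,ce=cv2.connectedComponentsWithStats(m); i=1+np.argmax(st[1:,4])
    x,y,w,hh,A=st[i]; print(st[i],ce[i]); r=w/2
    # top face is the end of the blob furthest from the image centre bottom: report blob centre at mid height, and top-disc centre
    print('centroid@.142',onz(p,ce[i],.142)*1000,'upper disc@.148',onz(p,(x+r,y+r),.148)*1000)
E
python3 -c "
from h import *
knob('w6')
plan((472,278,180),.509,.4)
"
```

```text
[280 147  27  28 580] [293.35       160.52413793]
centroid@.142 [473.40845078 274.90806288 142.        ] upper disc@.148 [473.87677746 275.69290214 148.        ]
at [423.5 263.2 214.8] yaw 0.521 gap 0.0523 F [-0.2 -0.9 -0.5] t 11.07 j6 1.49
24.7,5.7,17.4,0.012,0.4 | 24.8,5.4,17.4,0,0.4 |
```

```bash
cat >> h.py <<'E'
from scipy.spatial.transform import Rotation as Ro
def rel(*tg):
    s=ctrl.sense(); P=np.array(s['tool_pos'])*1000; R=Ro.from_euler('xyz',s['eef_rot']).as_matrix()
    print('at',P.round(1),'rot',np.round(s['eef_rot'],3),'gap',round(s['finger_gap'],4),'F',np.round(s['wrist_force'],1),'t',round(s['t'],2),'zaxis',R[:,2].round(3))
    for t in tg: print(t,(R.T@(np.array(t)-P)).round(1)); P=np.array(t)
E
python3 -c "
from h import *
rel((470,276.5,175),(474,275,119))"
```

```text
at [423.5 263.2 214.8] rot [ 3.092 -0.035  0.521] gap 0.0523 F [-0.2 -0.9 -0.5] t 11.07 zaxis [ 0.055 -0.026 -0.998]
(470, 276.5, 175) [45.5  9.6 41.9]
(474, 275, 119) [ 0.8  0.5 56.2]
```

>>> jog_arm(
  increments=[
    [[23,5,21,0,0.4],[22,4.5,20,0,0.4],[0,0,0,0,0.4],[0,0,0,0,0.4]],
  ],
)

```text
t: 11.4
tool_pos: [0.4705, 0.273, 0.1743]
eef_rot: [3.091, -0.034, 0.518]
wrist_force: [-0.3, 0.3, 0.4]
finger_gap: 0.0523
```

```bash
python3 -c "
from h import *
rel((474,275,119)); knob('w7')"
```

```text
at [470.5 273.  174.3] rot [ 3.091 -0.034  0.518] gap 0.0523 F [-0.3  0.3  0.4] t 11.4 zaxis [ 0.055 -0.027 -0.998]
(474, 275, 119) [ 2.1 -2.8 55.4]
[279 223  12  14  80] [283.8875 228.8   ]
centroid@.142 [478.6637111  271.89046975 142.        ] upper disc@.148 [480.6525719 272.5860069 148.       ]
```

View pics/w7.png

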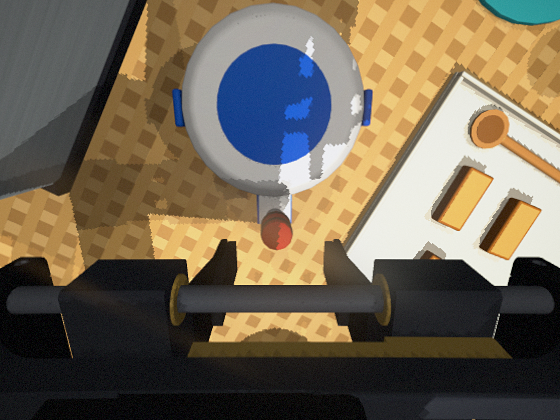

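The knob is at columns 261–292 and rows 210–250, centred between the finger tips at columns 237 and 323. I'll check the numbers.

```bash
python3 -c "
from h import *
p=ctrl.camera_params('wrist')
print(onz(p,(277,234),.148),onz(p,(277,227),.148),ray(p,(280,210))[0])
rel((473,275.5,119))"
```

```text
[0.47456786 0.27537176 0.148     ] [0.47898424 0.27786008 0.148     ] [0.53597313 0.31885963 0.33903834]
at [470.2 272.8 174.1] rot [ 3.091 -0.034  0.518] gap 0.0521 F [-0.7  0.  -0.2] t 11.45 zaxis [ 0.055 -0.027 -0.998]
(473, 275.5, 119) [ 1.9 -3.8 55.1]
```

>>> jog_arm(
  increments=[
    [[1,-1.5,25,0,0.4],[1,-1.5,20,0,0.4],[0,0,8,0,0.4],[0,0,0,0,0.4]],
  ],
)

```text
t: 11.78
tool_pos: [0.4734, 0.273, 0.1238]
eef_rot: [3.09, -0.039, 0.516]
wrist_force: [-0.6, 0.2, -0.3]
finger_gap: 0.0522
```

```bash
python3 -c "
from h import *
rel((474,275.5,119))"
```

```text
at [473.4 273.  123.8] rot [ 3.09  -0.039  0.516] gap 0.0522 F [-0.6  0.2 -0.3] t 11.78 zaxis [ 0.059 -0.026 -0.998]
(474, 275.5, 119) [ 1.6 -2.1  4.8]
```

>>> jog_arm(
  increments=[
    [[1,-2,4,0,0.4],[0,0,0,0,0.9],[0,0,0,0,0.9],[0,0,0,0,0.9],[0,0,0,0,0.9]],
  ],
  newtons=45,
)

```text
t: 12.2
tool_pos: [0.4746, 0.2756, 0.1246]
eef_rot: [3.089, -0.045, 0.515]
wrist_force: [-0.1, -0.2, 0.8]
finger_gap: 0.033
```

>>> jog_arm(
  increments=[
    [[0,0,0,0,0.9],[0,0,0,0,0.9],[0,0,0,0,0.9],[0,0,0,0,0.9]],
  ],
)

```text
t: 12.53
tool_pos: [0.4751, 0.2762, 0.1258]
eef_rot: [3.09, -0.047, 0.515]
wrist_force: [0.5, -0.3, -0.3]
finger_gap: 0.0209
```

```bash
python3 -c "
from h import *
rel((474,275.5,119))"
```

```text
at [475.1 276.2 125.8] rot [ 3.09  -0.047  0.515] gap 0.0209 F [ 0.5 -0.3 -0.3] t 12.53 zaxis [ 0.066 -0.022 -0.998]
(474, 275.5, 119) [-1.6 -0.3  6.7]
```

>>> jog_arm(
  increments=[
    [[0.2,0.2,-4,0,0.9],[0.2,0.2,-4,0,0.9],[0,0,0,0,0.9]],
  ],
)

```text
t: 12.78
tool_pos: [0.475, 0.2762, 0.1326]
eef_rot: [3.09, -0.046, 0.515]
wrist_force: [3.4, 0.6, -7.5]
finger_gap: 0.021
```

```bash
python3 -c "
from h import *
rel((475,276,140))"
```

```text
at [475.  276.2 132.6] rot [ 3.09  -0.046  0.515] gap 0.021 F [ 3.4  0.6 -7.5] t 12.78 zaxis [ 0.065 -0.022 -0.998]
(475, 276, 140) [ 0.2  0.5 -7.4]
```

>>> jog_arm(
  increments=[
    [[0.1,0.2,-4,0,0.9],[0.1,0.2,-4,0,0.9],[0,0,0,0,0.9]],
  ],
)

```text
t: 13.03
tool_pos: [0.475, 0.2762, 0.1389]
eef_rot: [3.091, -0.046, 0.515]
wrist_force: [4.4, 1.7, -10.4]
finger_gap: 0.0209
```

```bash
python3 -c "
from h import *
rel((475,276,140))"
```

```text
at [475.  276.2 138.9] rot [ 3.091 -0.046  0.515] gap 0.0209 F [  4.4   1.7 -10.4] t 13.03 zaxis [ 0.065 -0.021 -0.998]
(475, 276, 140) [-0.   0.2 -1.1]
```

>>> jog_arm(
  increments=[
    [[0.1,0.1,-2,0,0.9],[0.1,0.1,-2,0,0.9]],
  ],
)

```text
t: 13.2
tool_pos: [0.4749, 0.2761, 0.14]
eef_rot: [3.091, -0.046, 0.515]
wrist_force: [11.3, 4.7, -23.8]
finger_gap: 0.021
```

```bash
python3 -c "
from h import *
rel((475,276,140))"
```

```text
at [474.9 276.1 140. ] rot [ 3.091 -0.046  0.515] gap 0.021 F [ 11.3   4.7 -23.8] t 13.2 zaxis [ 0.065 -0.021 -0.998]
(475, 276, 140) [0.1 0.2 0. ]
```

The wrist force jumped from 10 to 24 N with almost no travel, so the knob is on its stop. I'll ease the pull a little, firm the grip and check.

>>> jog_arm(
  increments=[
    [[0,0,-0.7,0,0.9],[0,0,-0.7,0,0.9]],
  ],
  newtons=55,
)

```text
t: 13.37
tool_pos: [0.475, 0.2761, 0.139]
eef_rot: [3.091, -0.046, 0.515]
wrist_force: [4.9, 1.7, -9.9]
finger_gap: 0.0207
```

```bash
python3 -c "
from h import *
rel((475,276,140))
a,_=snap('top'); b,_=snap('scene')
rel((475,276,140))
o=np.zeros((600,800,3),np.uint8)
o[:300,:400]=cv2.resize(a,(400,300)); o[:300,400:]=cv2.resize(b,(400,300))
o[300:,:400]=cv2.resize(a[175:295,210:450],(400,300)); o[300:,400:]=cv2.resize(b[100:190,310:430],(400,300),interpolation=cv2.INTER_CUBIC)
cv2.imwrite('pics/fin.png',o)"
```

```text
at [475.  276.1 139. ] rot [ 3.091 -0.046  0.515] gap 0.0207 F [ 4.9  1.7 -9.9] t 13.37 zaxis [ 0.065 -0.021 -0.998]
(475, 276, 140) [-0.   0.2 -1. ]
at [475.  276.2 139.1] rot [ 3.091 -0.046  0.515] gap 0.0206 F [  6.2   1.5 -10.3] t 13.47 zaxis [ 0.065 -0.021 -0.998]
(475, 276, 140) [-0.   0.2 -0.9]
```

View pics/fin.png

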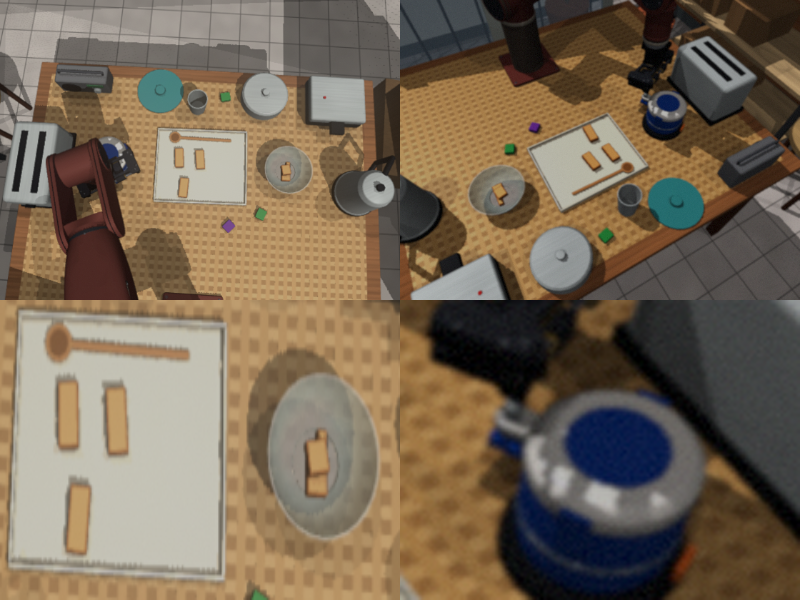

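The tray holds the three whole rusks and the spoon, and both broken ones are in the bowl. Easing the pull let the knob drop about 1 mm off its stop, so I'll pull it back up and end the move there.

>>> jog_arm(
  increments=[
    [[0.1,0.1,-2,0,0.9],[0.1,0.1,-1.6,0,0.9],[0.1,0.1,-1.6,0,0.9]],
  ],
)

```text
t: 13.72
tool_pos: [0.475, 0.2761, 0.1399]
eef_rot: [3.092, -0.046, 0.514]
wrist_force: [7.6, 3.4, -15.2]
finger_gap: 0.021
```

```bash
python3 -c "
from h import *
rel((475,276,140))
snap('scene')
rel((475,276,140))"
```

```text
at [475.  276.1 139.9] rot [ 3.092 -0.046  0.514] gap 0.021 F [  7.6   3.4 -15.2] t 13.72 zaxis [ 0.064 -0.02  -0.998]
(475, 276, 140) [-0.   0.1 -0.1]
at [474.9 276.1 139.9] rot [ 3.092 -0.046  0.514] gap 0.0213 F [  7.7   2.5 -14.9] t 13.77 zaxis [ 0.064 -0.02  -0.998]
(475, 276, 140) [-0.   0.2 -0.1]
```

The force is steady at 15 N, above the 10.5 N spring, so the knob is held against its stop. Handing in.

```bash
python3 -c "
from h import *
print(ctrl.hand_in()); rel((475,276,140))"
```

```text
the job is handed in; nothing more can be done
None
the job is handed in; nothing more can be done
```

The job is handed in at 13.8 s: both broken rusks are in the glass bowl, and the arm is still holding the red knob fully up. The three whole rusks and the spoon are still on the tray.

- **Knob:** it was raised about 14 mm and held there with 55 N of grip. The downward force at the wrist was steady at about 15 N, more than the spring's 10.5 N, so it is pressing on its stop.
- **Slip on the way:** when I eased the pull for a check, the knob settled about 1 mm below the stop, with the pin still clear. I pulled it back up before handing in.
- **Scene:** the last pictures, taken just before that final pull, show the bowl, tumbler and spoon where they were. I judged that by eye and did not measure it.
- **Not seen directly:** I did not see the pin clear of the hole. That rests on the travel and force readings. The gripper also drifted to a tilt of about 4° by the end, which I could not correct but which did not upset the grip.

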